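# Put the painted jigsaw pieces into the puzzle tray in reverse order

## Task

Move the four painted jigsaw pieces from their drying blocks into the pockets of the wooden puzzle tray in reverse order: the piece at the left end of the row of drying blocks goes into the pocket at the right end of the tray, the next one beside it, and so on. Turn each piece so that its tab drops into the pocket's recess and it lies flat on the pocket floor. Leave the jar, the brush and the sanding block where they are.

Things in the scene. Friction and masses are not known exactly. Their poses are not given: they have to be found in the camera images.
- piece_red: loose red wooden jigsaw piece, 70 g: flat part 15 mm thick, x -30 to 30 mm, y -23 to 23; round tab 22 wide goes on to x = 54; notch 12 deep, 16 wide in the -x end. Bare-wood grip bar centred on top: 40 (x) by 18 (y), 15 to 49 mm above the underside. Origin: centre of the 60 x 46 part's underside; x to the tab, z up. Starts on its own colour's block, tab to the robot's right within 0.7 rad
- piece_yellow: loose yellow wooden jigsaw piece, 70 g: flat part 15 mm thick, x -30 to 30 mm, y -23 to 23; round tab 22 wide goes on to x = 54; notch 12 deep, 16 wide in the -x end. Bare-wood grip bar centred on top: 40 (x) by 18 (y), 15 to 49 mm above the underside. Origin: centre of the 60 x 46 part's underside; x to the tab, z up. Starts on its own colour's block, tab to the robot's right within 0.7 rad
- piece_green: loose green wooden jigsaw piece, 70 g: flat part 15 mm thick, x -30 to 30 mm, y -23 to 23; round tab 22 wide goes on to x = 54; notch 12 deep, 16 wide in the -x end. Bare-wood grip bar centred on top: 40 (x) by 18 (y), 15 to 49 mm above the underside. Origin: centre of the 60 x 46 part's underside; x to the tab, z up. Starts on its own colour's block, tab to the robot's right within 0.7 rad
- piece_blue: loose blue wooden jigsaw piece, 70 g: flat part 15 mm thick, x -30 to 30 mm, y -23 to 23; round tab 22 wide goes on to x = 54; notch 12 deep, 16 wide in the -x end. Bare-wood grip bar centred on top: 40 (x) by 18 (y), 15 to 49 mm above the underside. Origin: centre of the 60 x 46 part's underside; x to the tab, z up. Starts on its own colour's block, tab to the robot's right within 0.7 rad
- stand_red: fixed drying block: red square 86 x 86 x 4 mm with a 60 x 60 cork block on it, 18 mm high in all; the red piece starts on it. The four stand in a row along y, 104 mm apart, colours in any order, on a 6 mm board. Origin: centre of its underside, x away from the robot, y left, z up
- stand_yellow: fixed drying block: yellow square 86 x 86 x 4 mm with a 60 x 60 cork block on it, 18 mm high in all; the yellow piece starts on it. The four stand in a row along y, 104 mm apart, colours in any order, on a 6 mm board. Origin: centre of its underside, x away from the robot, y left, z up
- stand_green: fixed drying block: green square 86 x 86 x 4 mm with a 60 x 60 cork block on it, 18 mm high in all; the green piece starts on it. The four stand in a row along y, 104 mm apart, colours in any order, on a 6 mm board. Origin: centre of its underside, x away from the robot, y left, z up
- stand_blue: fixed drying block: blue square 86 x 86 x 4 mm with a 60 x 60 cork block on it, 18 mm high in all; the blue piece starts on it. The four stand in a row along y, 104 mm apart, colours in any order, on a 6 mm board. Origin: centre of its underside, x away from the robot, y left, z up
- tray: fixed tray 112 x 358 mm. Origin: its underside, mid-row; x away from the robot (yaw under 0.15), y left, z up. 4 pockets centred x = 0, y = -126, -42, 42, 126 mm; floor 6 mm up, rims 16. Each: x -38 to 38, 62 wide, then a 38 wide tab recess at its +x end, to x = 62. A piece lies flat only with its tab there, centre within 8 mm of the pocket's. Nearer or farther than the blocks
- paint_jar: bystander: loose closed jar, 56 mm wide, 70 mm tall, white cap and orange label; origin at the centre of its underside
- brush: bystander: loose paint brush, 190 mm long, lying on the table; origin on its underside near the middle
- sanding_block: bystander: loose cork sanding block, 100 x 60 x 33 mm, grey top; origin at the centre of its underside
Not all that is in view belongs to the job. There is more than one size of the piece_red; the job needs the largest.

How it is judged:
By the outcome, as a careful person would: the job done as asked, in the order asked, and still so for the second after the job is handed in, with the robot touching nothing.
It also fails if it takes over 112 s, if anything falls off the work surface, if the arm or the gripper's body presses on something with over 40 N, if the wrist force passes 120 N, or if a joint passes its speed limit or range.

## Robot

A 7-joint arm with a two-finger parallel gripper is mounted at the origin on the work surface. World frame = base frame: x ahead of the robot, y to its left, z up, the work surface at z = 0. Lengths are in m, angles in rad, forces in N, time in s.
With the tool pointing down it reaches from about 0.4 to 0.9 m from the base axis. Payload 5.5 kg.
Tool frame: the origin (TCP) lies midway between the tips of the shut fingers; the grasp point (between the pads) lies 19 mm behind it (env.tcp_to_grasp is the distance from the TCP to the grasp point, in m); z points along the fingers, y is the line along which they close (so a half turn about z gives the same grasp; the last joint's range is limited). The gripper opens to 92 mm and grips with 3 to 60 N. Pads are 19 mm wide; open, the fingers measure 130 mm over their backs; the gripper's body (75 mm by 190 mm) begins 47 mm behind the grasp point.
Start: joints at [-1.014, 0.501, -0.427, 1.55, 0.221, 1.138, -0.21], TCP at [0.188, 0.622, 0.227] pointing down, gripper open.
Joint ranges: [-2.88, 2.88], [-0.31, 2.03], [-1.54, 1.56], [0.2, 2.42], [-1.41, 4.55], [0.19, 2.02], [-2.57, 2.57]. Speed limits (rad/s): [2.57, 2.57, 3.14, 3.14, 3.14, 3.14, 3.14].

## Interface

Orientations are given as a unit quaternion [w, x, y, z].
In Python, from cell import env gives the robot as it stands.
- The arm moves only by the shell command python3 -m crank 'ROWS' [FORCE]. ROWS is JSON, a list of rows, each a list of 5 numbers: the shift along the tool's x, y, z in cm, then the turn about the tool's z in degrees, then the finger opening in cm, from 0 to 9.18. In form: [[x, y, z, twist, gripper], ...]. A call has 1 to 5 rows; each row shifts and turns the commanded pose from where the row before left it, along the tool's axes as they then stand; what a row does not reach is not made up. A row lasts 1/8 s, in which the tool goes at most 62.5 mm and 10.7 degrees, less where a joint would pass 70% of its speed; a pose out of reach is approached as far as the arm can. A call is refused whole if a number of a shift passes 6.25 or a number of a turn 10.7, either way. A call with a gripper value outside its range is refused whole. The fingers move at their own pace and stop on an object; FORCE is the grip in N (left out, the last holds). Time passes only in rows, so rows that do not move let the fingers close. It gives the time, the measured TCP pose, the force, the opening and the grip force at its end, in the units of the state.
- env.get_state(): the state, without advancing time (a new reading comes with each control period).
- env.camera(name): name is "side" or "top" or "wrist"; returns (picture, depth): 384x512x3 uint8, red, green, blue; 384x512 float32, m along the optical axis (not along the pixel's ray), 0 where there is no reading.
- env.get_calibration(name): a dict with "camera_matrix" (3x3 intrinsics, pixels), "rvec" (rotation vector, rad) and "tvec" (3), from world to camera coordinates, as OpenCV has them. Camera axes: x right, y down, z forward; pixel columns grow to the right and rows downward; lengths in m; the calibration is good to about 2 mm. A picture is of the moment at which its call begins: read the wrist's pose just before it. get_calibration takes no time and is no camera call; for the wrist camera it gives the pose at the moment of the call.
- env.sign_off(): hands the job in; it is judged then, once.
The state is a dict: "time": time; "joint_positions": joint angles; "qd": joint speeds; "joint_efforts": joint torques, N m; "eef_pos": TCP position; "ee_rot": TCP orientation; "wrist_force": force on the tool from outside, world axes, zero at the start; "torque": the same for the moment, N m; "gripper_width": finger opening in m; "finger_force": force on a finger pad.
Only numpy, scipy, OpenCV 4.12 (cv2) and the standard library are available. Lean on these libraries where they do the work, as an engineer would, in place of code of your own. Each camera call takes 0.05 s, during which the arm holds its last target. There are 200 camera calls.

## Working session

There is one attempt and no reset: what is moved stays moved. The work goes in short steps, Python scripts to look and compute and a shell command to move; the robot and the scene stay as the last step left them, time stands still between calls to the robot, and variables do not carry over. Pictures are saved under pics/ and viewed, at most 14 in all, crops included, and the job is handed in when it is done.

```bash
mkdir -p pics; ls; cat > h.py <<'E'
import numpy as np,cv2
from cell import env
def cap(n):
    c=env.get_calibration(n); im,d=env.camera(n)
    K=np.array(c["camera_matrix"]);R=cv2.Rodrigues(np.array(c["rvec"],float))[0];t=np.array(c["tvec"],float).reshape(3)
    v,u=np.indices(d.shape)
    P=np.stack([(u-K[0,2])/K[0,0]*d,(v-K[1,2])/K[1,1]*d,d],-1)
    W=(P-t)@R
    W[d==0]=np.nan
    return im,d,W
E
python3 - <<'E'
from h import *
s=env.get_state();print(s)
a=[]
for n in("top","side"):
    im,d,W=cap(n);np.savez(f"{n}0.npz",im=im,W=W)
    cv2.imwrite(f"pics/{n}0.png",im[...,::-1])
    for p in[(100,100),(256,192),(400,300)]:print(n,p,W[p[1],p[0]].round(3))
E
```

```text
pics
{'time': 0.0, 'joint_positions': array([-1.01381861,  0.50185136, -0.42678936,  1.5514433 ,  0.22079549,
        1.13827695, -0.21030541]), 'qd': array([-0.00064817, -0.00060182,  0.00055361,  0.0009178 ,  0.0009782 ,
        0.00089214,  0.00027687]), 'joint_efforts': array([ 4.63876731e-04, -5.66590011e+01, -5.81579179e+00, -2.79106933e+01,
       -6.84721582e-02,  3.09701683e-02,  1.72646292e-04]), 'eef_pos': array([0.18806048, 0.62147767, 0.22567876]), 'ee_rot': array([-1.78134190e-04,  1.46339085e-01,  9.89234020e-01, -9.45395863e-04]), 'wrist_force': array([ 0.31985358, -0.22409954,  0.1502796 ]), 'torque': array([-0.00704166,  0.01191279,  0.05830143]), 'finger_force': 0.0, 'gripper_width': 0.09192940018850704}
top (100, 100) [0.887 0.47  0.   ]
top (256, 192) [0.617 0.032 0.039]
top (400, 300) [ 0.344 -0.334  0.001]
side (100, 100) [ 0.091  0.641 -0.002]
side (256, 192) [0.625 0.019 0.075]
side (400, 300) [ 0.95  -0.313  0.002]
```

View pics/top0.png

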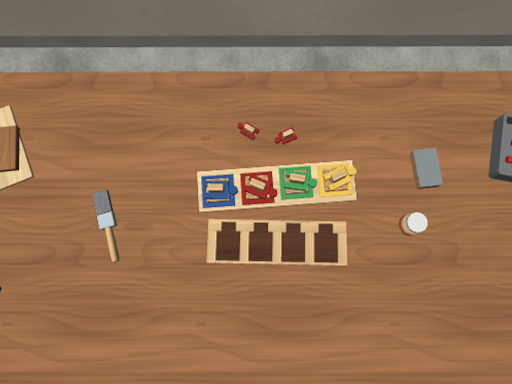

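View pics/side0.png

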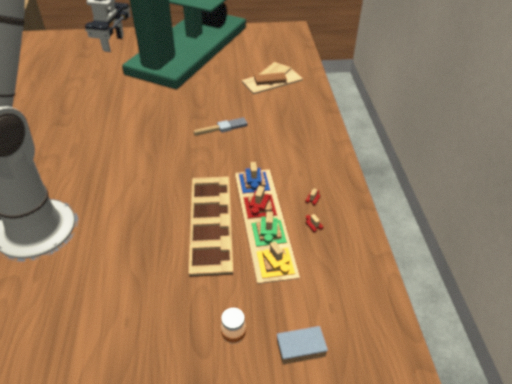

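Top view: blue (217,190), red (257,186), green (297,180) and yellow (338,178) lie from left to right. The tray is at (277,243), nearer than the blocks, with its recesses on the far side. There are three red candidates: (257,186) on the red block, (248,130) and (287,135). The one on the red block looks largest, so I'll confirm that while measuring.

```bash
python3 - <<'E'
from h import *
z=np.load("top0.npz");im,W=z["im"],z["W"]
cv2.imwrite("pics/crop0.png",cv2.resize(im[110:275,190:365],None,fx=3.5,fy=3.5,interpolation=cv2.INTER_CUBIC)[...,::-1])
X,Y,Z=W[...,0],W[...,1],W[...,2]
reg=np.zeros(Z.shape,bool);reg[158:212,195:358]=1
n,l,st,c=cv2.connectedComponentsWithStats((reg&(Z>.06)).astype(np.uint8))
def rect(m):
    p=W[m][:,:2].astype(np.float32);r=cv2.minAreaRect(p*1000);e=np.linalg.eigh(np.cov(p.T))[1][:,1]
    return r,p.mean(0),np.degrees(np.arctan2(e[1],e[0])),np.median(W[m][:,2]),len(p)
for i in range(1,n):
    if st[i,4]>20: print(c[i],rect(l==i))
reg[:]=0;reg[215:268,203:352]=1
m=reg&(Z>.010)&(Z<.022);print("tray",rect(m),cv2.minAreaRect((W[m][:,:2]*1000).astype(np.float32)))
hsv=cv2.cvtColor(im,cv2.COLOR_RGB2HSV)
dark=reg&(hsv[...,2]<75)
n,l,st,c=cv2.connectedComponentsWithStats(dark.astype(np.uint8))
for i in range(1,n):
    if st[i,4]>100: print("pocket",c[i],rect(l==i))
E
```

```text
[338.46153846 174.63247863] (((655.7351684570312, -177.19638061523438), (17.889493942260742, 38.563541412353516), 23.972803115844727), array([ 0.6547215 , -0.17665264], dtype=float32), np.float64(115.05173432713453), np.float64(0.07275969993992995), 117)
[296.85483871 177.02419355] (((649.7607421875, -72.0915756225586), (39.6902961730957, 18.71288299560547), 80.27787780761719), array([ 0.64881563, -0.07181559], dtype=float32), np.float64(82.65422023620191), np.float64(0.07223578570260766), 124)
[257.1147541  183.27868852] (((633.6845092773438, 28.19709014892578), (39.55464553833008, 18.592453002929688), 68.03852081298828), array([0.6327327 , 0.02823268], dtype=float32), np.float64(68.41043524199912), np.float64(0.07259589423096123), 122)
[214.87692308 186.5       ] (((625.1484985351562, 134.57522583007812), (39.57124710083008, 17.695213317871094), 89.73907470703125), array([0.624746  , 0.13420857], dtype=float32), np.float64(90.59961340822024), np.float64(0.07262333913506219), 130)
tray (((492.14471435546875, -20.536636352539062), (358.2135314941406, 112.28465270996094), 88.85083770751953), array([ 0.49607566, -0.02085165], dtype=float32), np.float64(88.77464698321307), np.float64(0.015954526050641477), 2829) ((492.1446533203125, -20.536636352539062), (358.2135314941406, 112.28467559814453), 88.85083770751953)
```

View pics/crop0.png

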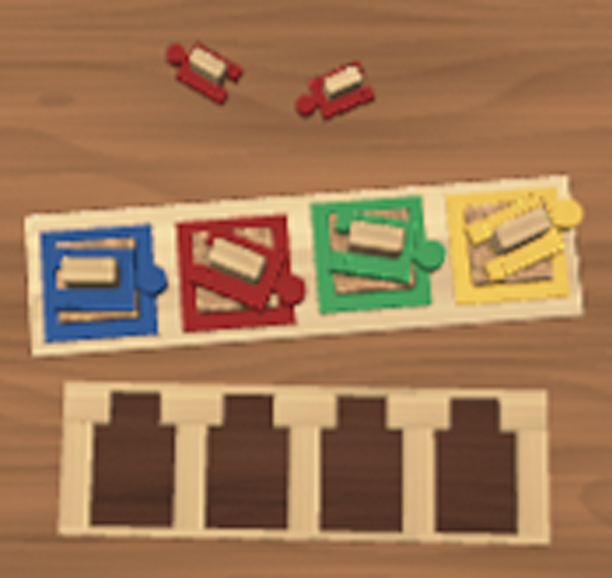

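The enlarged crop confirms it. The red piece on its block (240,262) is twice the size of the two loose ones at (205,65) and (338,88), so that's the one to use. Bars (about 39x18 mm, top at z 0.073) and the tray (358x112 mm) match the sizes given. Now I'll move towards blue.

```bash
cat > g.py <<'E'
import sys
from h import *
T=dict(B=(.625,.1345,90),R=(.6335,.0282,68.2),G=(.6495,-.072,81.5),Y=(.6555,-.177,114.5),
 pB=(.4896,-.1465,179),pR=(.4913,-.0625,179),pG=(.493,.0215,179),pY=(.4947,.1055,179))
s=env.get_state();p=np.array(s["eef_pos"]);q=s["ee_rot"]
R=cv2.Rodrigues(np.zeros(3))[0]
from scipy.spatial.transform import Rotation as Ro
R=Ro.from_quat([q[1],q[2],q[3],q[0]]).as_matrix()
psi=np.degrees(np.arctan2(R[1,0],R[0,0]))%360
print("t",round(s["time"],2),"p",p.round(4),"psi",round(psi,1),"tilt",R[2].round(3),"w",round(s["gripper_width"],4),"ff",round(float(s["finger_force"]),1),"F",np.round(s["wrist_force"],1),"q",np.round(s["joint_positions"],2))
for k in sys.argv[1:]:
    x,y,a=T[k];d=np.array([x,y,p[2]])-p
    tw=(psi-a+180)%360-180
    Ra=np.array([np.cos(np.radians(a)),np.sin(np.radians(a))]);Rb=np.array([Ra[1],-Ra[0]])
    print(k,"now-axes cm",(R.T@d*100).round(2)[:2],"twist",round(tw,1),"after-twist cm",(Ra@d[:2]*100).round(2),(Rb@d[:2]*100).round(2))
E
c="python3 -m crank"
$c '[[-4.3,-2.6,0,0,6],[-4.3,-2.6,0,0,6],[-4.3,-2.6,0,0,6],[-4.3,-2.6,0,0,6],[-4.3,-2.6,0,0,6]]' 20; python3 g.py B
```

```text
time: 0.72
eef_pos: [0.3571, 0.4339, 0.2264]
ee_rot: [-0.0, 0.146, 0.989, -0.0]
wrist_force: [0.1, -0.5, 1.0]
gripper_width: 0.0602
finger_force: 0.0
t 0.72 p [0.3571 0.4339 0.2264] psi 163.2 tilt [ 0.    -0.001 -1.   ] w 0.0602 ff 0.0 F [ 0.1 -0.5  1. ] q [-0.62  0.34 -0.38  1.78  0.14  1.06  0.23]
B now-axes cm [-34.31 -20.9 ] twist 73.2 after-twist cm -29.94 26.79
```

```bash

python3 -m crank '[[-4.3,-2.6,0,0,6],[-4.3,-2.6,0,0,6],[-4.3,-2.6,0,0,6],[-4.3,-2.6,0,0,6],[-4.3,-2.6,0,0,6]]' >/dev/null
python3 -m crank '[[-4.3,-2.6,0,0,6],[-4.3,-2.6,0,0,6],[-4.2,-2.6,0,0,6],[0,0,0,10.4,6],[0,0,0,10.4,6]]' >/dev/null
python3 -m crank '[[0,0,0,10.4,6],[0,0,0,10.4,6],[0,0,0,10.4,6],[0,0,0,10.4,6],[0,0,0,10.4,6]]' >/dev/null
python3 -m crank '[[0,0,0,0,6],[0,0,0,0,6]]'>/dev/null;python3 g.py B
python3 - <<'E'
from h import *
im,d,W=cap("wrist");cv2.imwrite("pics/w1.png",im[...,::-1]);np.savez("w1.npz",im=im,W=W)
m=W[...,2]>.064
m&=W[...,2]<.08
n,l,st,c=cv2.connectedComponentsWithStats(m.astype(np.uint8))
for i in range(1,n):
    if st[i,4]>200: print(c[i],st[i],cv2.minAreaRect((W[l==i][:,:2]*1000).astype(np.float32)),np.median(W[l==i][:,2]))
E
```

```text
t 2.85 p [0.6242 0.1371 0.2264] psi 90.6 tilt [-0.    -0.001 -1.   ] w 0.0601 ff 0.0 F [0.1 0.5 0.1] q [-0.29  0.45  0.04  1.59 -0.02  1.1  -0.23]
B now-axes cm [-0.26  0.08] twist 0.6 after-twist cm -0.26 0.08
[260.98591549 176.52253521] [252 157  19  40 710] ((625.2050170898438, 133.616455078125), (39.52677917480469, 17.94733428955078), 87.99812316894531) 0.07339966571439377
[268.78867102 265.44662309] [255 252  27  26 459] ((634.509521484375, 30.00812339782715), (34.62538528442383, 18.070938110351562), 67.54499053955078) 0.07319565458257055
```

View pics/w1.png

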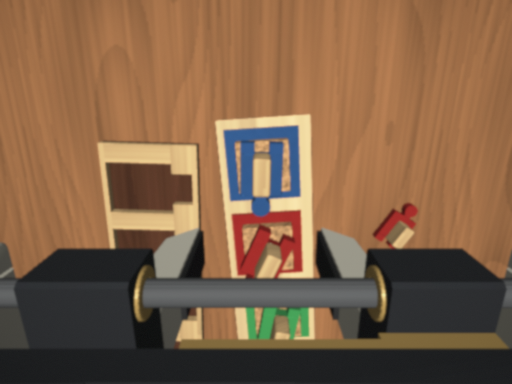

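The wrist view shows the blue bar at (261,176). Its position agrees with the top view to within 1 mm. Descending.

```bash

python3 -m crank '[[-0.3,0.1,4,1,6],[0,0,4,0,6],[0,0,4,0,6],[0,0,2,0,6],[0,0,0,0,6]]' >/dev/null
python3 g.py B
python3 -m crank '[[0,0,2,0,6],[0,0,2.2,0,6],[0,0,0,0,6],[0,0,0,0,1],[0,0,0,0,1]]' 25
python3 -m crank '[[0,0,0,0,1],[0,0,0,0,1],[0,0,0,0,1]]' 25;python3 g.py B
```

```text
t 3.52 p [0.6244 0.1338 0.0854] psi 89.4 tilt [-0.001 -0.003 -1.   ] w 0.06 ff 0.0 F [-0.2 -0.5  0.6] q [-0.28  0.61  0.04  1.69 -0.03  0.84 -0.24]
B now-axes cm [0.07 0.06] twist -0.6 after-twist cm 0.07 0.06
time: 4.15
eef_pos: [0.6265, 0.1343, 0.046]
ee_rot: [0.001, 0.711, 0.703, 0.001]
wrist_force: [-1.8, 0.6, 1.2]
gripper_width: 0.0448
finger_force: 0.0
time: 4.53
eef_pos: [0.6256, 0.1342, 0.0449]
ee_rot: [0.0, 0.711, 0.703, 0.0]
wrist_force: [-0.2, -0.6, 2.0]
gripper_width: 0.0176
finger_force: 25.0
t 4.53 p [0.6256 0.1342 0.0449] psi 89.4 tilt [ 0.  0. -1.] w 0.0176 ff 25.0 F [-0.2 -0.6  2. ] q [-0.28  0.66  0.04  1.71 -0.03  0.77 -0.24]
B now-axes cm [ 0.03 -0.06] twist -0.6 after-twist cm 0.03 -0.06
```

```bash

python3 -m crank '[[0,0,-3,0,1],[0,0,-3,0,1],[0,0,-3,0,1],[-5.6,-2.7,0,0,1],[-5.6,-2.7,0,0,1]]' >/dev/null
python3 -m crank '[[-5.6,-2.7,0,0,1],[-5.6,-2.7,0,0,1],[-5.6,-2.7,0,0,1],[0,0,0,-10,1],[0,0,0,-10,1]]' >/dev/null
python3 -m crank '[[0,0,0,-10,1],[0,0,0,-10,1],[0,0,0,-10,1],[0,0,0,-10,1],[0,0,0,-10,1]]' >/dev/null
python3 -m crank '[[0,0,0,-10,1],[0,0,0,-10,1],[0,0,0,0,1],[0,0,0,0,1]]';python3 g.py pB
```

```text
time: 6.9
eef_pos: [0.4872, -0.1445, 0.1347]
ee_rot: [-0.0, 0.007, 1.0, 0.0]
wrist_force: [0.1, -0.5, -1.1]
gripper_width: 0.0183
finger_force: 25.0
t 6.9 p [ 0.4872 -0.1445  0.1347] psi 179.2 tilt [ 0.  0. -1.] w 0.0183 ff 25.0 F [ 0.1 -0.5 -1.1] q [ 0.4   0.35 -0.2   1.99  0.09  0.81  1.71]
pB now-axes cm [-0.24 -0.19] twist 0.2 after-twist cm -0.24 -0.19
```

```bash

python3 -m crank '[[-0.2,-0.2,3,0,1],[0,0,3,0,1],[0,0,2,0,1],[0,0,1.2,0,1],[0,0,0,0,1]]'
python3 -m crank '[[0,0,1,0,1],[0,0,0.5,0,1],[0,0,0,0,1],[0,0,0,0,1]]';python3 g.py pB
```

```text
time: 7.52
eef_pos: [0.4888, -0.1462, 0.0421]
ee_rot: [-0.001, 0.006, 1.0, 0.0]
wrist_force: [0.6, -0.6, -1.2]
gripper_width: 0.0178
finger_force: 25.0
time: 8.02
eef_pos: [0.488, -0.1469, 0.0287]
ee_rot: [-0.001, 0.006, 1.0, -0.0]
wrist_force: [-6.8, 0.2, 10.2]
gripper_width: 0.0179
finger_force: 25.0
t 8.03 p [ 0.488  -0.1469  0.0287] psi 179.3 tilt [ 0.002 -0.001 -1.   ] w 0.0179 ff 25.0 F [-6.8  0.2 10.2] q [ 0.37  0.52 -0.16  2.04  0.15  0.59  1.67]
pB now-axes cm [-0.16  0.04] twist 0.3 after-twist cm -0.16 0.04
```

```bash

python3 -m crank '[[0,0,0,0,3.5],[0,0,0,0,3.5],[0,0,-3,0,3.5],[0,0,-4,0,3.5],[0,0,-4,0,3.5]]' >/dev/null
cat > chk.py <<'E'
import sys
from h import *
im,d,W=cap("top");X,Y,Z=[W[...,i] for i in range(3)]
n=sys.argv[1]
cv2.imwrite(f"pics/{n}.png",cv2.resize(im[155:275,190:365],None,fx=4,fy=4,interpolation=cv2.INTER_CUBIC)[...,::-1])
reg=np.zeros(Z.shape,bool);reg[158:270,195:358]=1
for lo,hi in((.05,.062),(.062,.08)):
  k,l,st,c=cv2.connectedComponentsWithStats((reg&(Z>lo)&(Z<hi)).astype(np.uint8))
  for i in range(1,k):
    if st[i,4]>40:
      r=cv2.minAreaRect((W[l==i][:,:2]*1000).astype(np.float32));print(lo,c[i].round(),np.round(r[0],1),np.round(r[1],1),round(r[2],1),"ztop",np.percentile(Z[l==i],[10,50,90]).round(4))
E
python3 g.py R;python3 chk.py c1
```

```text
t 8.65 p [ 0.4895 -0.1463  0.1388] psi 179.4 tilt [-0.  0. -1.] w 0.035 ff 0.0 F [0.5 0.1 0.5] q [ 0.41  0.34 -0.2   1.98  0.09  0.82  1.72]
R now-axes cm [-14.2   17.61] twist 111.2 after-twist cm 21.55 6.89
0.062 [339. 175.] [ 655.6 -177.2] [17.7 39.4] 23.9 ztop [0.0698 0.0728 0.0746]
0.062 [297. 177.] [649.7 -72.2] [39.8 18.8] 82.3 ztop [0.0692 0.0725 0.0748]
0.062 [257. 183.] [633.7  28. ] [39.  18.7] 66.4 ztop [0.0697 0.0726 0.0757]
```

View pics/c1.png

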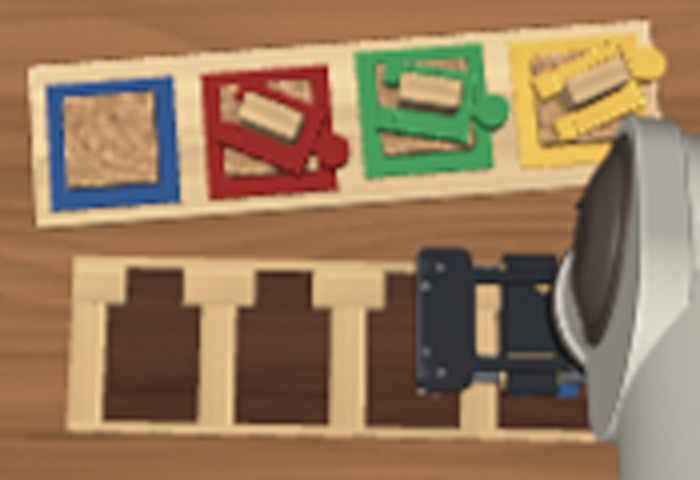

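The arm hides the blue piece (a blue patch shows near (565,390)). I'll move on to red and look again from there.

```bash

python3 -m crank '[[-3.55,4.4,0,0,6],[-3.55,4.4,0,0,6],[-3.55,4.4,0,0,6],[-3.55,4.4,0,0,6],[0,0,0,10.1,6]]' >/dev/null
python3 -m crank '[[0,0,0,10.1,6],[0,0,0,10.1,6],[0,0,0,10.1,6],[0,0,0,10.1,6],[0,0,0,10.1,6]]' >/dev/null
python3 -m crank '[[0,0,0,10.1,6],[0,0,0,10.1,6],[0,0,0,10.1,6],[0,0,0,10.1,6],[0,0,0,10.1,6]]' >/dev/null
python3 -m crank '[[0,0,0,0,6]]' >/dev/null
python3 g.py R;python3 chk.py c2
```

```text
t 10.7 p [0.6334 0.0282 0.1374] psi 68.4 tilt [-0.  0. -1.] w 0.0599 ff 0.0 F [-1.   0.6 -0.1] q [-0.24  0.54  0.21  1.69 -0.13  0.93 -0.36]
R now-axes cm [-0.    0.01] twist 0.2 after-twist cm -0.0 0.01
0.05 [326. 244.] [ 484.9 -143.6] [17.8 39.5] 89.1 ztop [0.0543 0.058  0.0611]
0.062 [339. 175.] [ 655.6 -177.1] [17.8 39.6] 23.4 ztop [0.0681 0.0725 0.0749]
0.062 [297. 177.] [649.4 -72.2] [39.7 18.8] 85.2 ztop [0.0679 0.0723 0.0745]
```

View pics/c2.png

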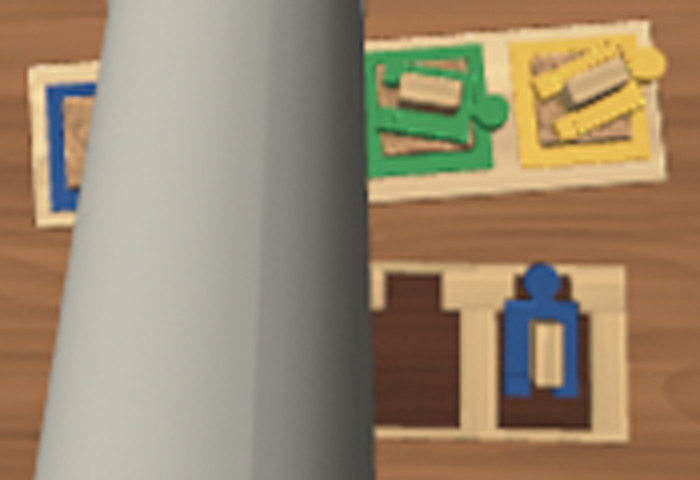

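The blue piece sits about 9 mm too far, with its tab on the far rim. The tray's origin isn't at the middle of its outline, because the pockets run from x -38 to 62. I'll correct the targets by -12 mm after checking against the depth image, take red now and fix blue afterwards.

```bash
sed -i 's/pB=(.4896/pB=(.4776/;s/pR=(.4913/pR=(.4793/;s/pG=(.493,/pG=(.481,/;s/pY=(.4947/pY=(.4827/' g.py
python3 - <<'E'
from h import *
W=np.load("top0.npz")["W"];Z=W[...,2];reg=np.zeros(Z.shape,bool);reg[218:265,206:349]=1
X,Y=W[...,0],W[...,1]
m=reg&(Z>.002)&(Z<.011)&(X<.542)&(X>.442)
n,l,st,c=cv2.connectedComponentsWithStats(m.astype(np.uint8))
for i in range(1,n):
    if st[i,4]>150: k=l==i;print(c[i].round(),st[i,4],np.percentile(X[k],[0,1,99,100]).round(4),np.percentile(Y[k],[0,1,99,100]).round(4))
E
python3 -m crank '[[0,0,3,0,6],[0,0,3,0,6],[0,0,2,0,6],[0,0,1.2,0,6],[0,0,0,0,6]]' >/dev/null
python3 -m crank '[[0,0,0,0,6],[0,0,0,0,1],[0,0,0,0,1],[0,0,0,0,1],[0,0,0,0,1]]' >/dev/null; python3 g.py R pR
```

```text
[227. 243.] 792 [0.4445 0.447  0.5403 0.5407] [0.0734 0.0761 0.1364 0.1383]
[260. 243.] 797 [0.4444 0.4445 0.5402 0.5405] [-0.0098 -0.0071  0.0526  0.0576]
[292. 243.] 794 [0.442  0.4445 0.5401 0.5405] [-0.0935 -0.0929 -0.0328 -0.0325]
[325. 243.] 765 [0.4443 0.4444 0.5385 0.5401] [-0.1781 -0.1771 -0.1181 -0.1176]
t 12.0 p [0.6333 0.028  0.0458] psi 68.3 tilt [ 0.  0. -1.] w 0.0245 ff 0.0 F [ 0.8 -0.5  0.1] q [-0.22  0.66  0.18  1.73 -0.16  0.77 -0.34]
R now-axes cm [0.03 0.01] twist 0.1 after-twist cm 0.03 0.01
pR now-axes cm [-14.11 -10.95] twist -110.7 after-twist cm 15.24 -9.32
```

```bash

python3 -m crank '[[0,0,0,0,1],[0,0,0,0,1],[0,0,-3,0,1],[0,0,-3,0,1],[0,0,-3,0,1]]' >/dev/null
python3 -m crank '[[-4.7,-3.65,0,0,1],[-4.7,-3.65,0,0,1],[-4.7,-3.65,0,0,1],[0,0,0,-10,1],[0,0,0,-10,1]]' >/dev/null
python3 -m crank '[[0,0,0,-10,1],[0,0,0,-10,1],[0,0,0,-10,1],[0,0,0,-10,1],[0,0,0,-10,1]]' >/dev/null
python3 -m crank '[[0,0,0,-10,1],[0,0,0,-10,1],[0,0,0,-10,1],[0,0,0,-10,1],[0,0,0,0,1]]' >/dev/null; python3 -m crank '[[0,0,0,0,1]]'>/dev/null;python3 g.py pR
```

```text
t 14.62 p [ 0.4792 -0.0626  0.1357] psi 178.1 tilt [ 0.  0. -1.] w 0.0176 ff 25.0 F [ 0.4 -0.1 -1.2] q [ 0.17  0.3  -0.11  2.05  0.05  0.79  1.57]
pR now-axes cm [-0.01  0.01] twist -0.9 after-twist cm -0.01 0.01
```

```bash

python3 -m crank '[[0,0,4,-0.9,1],[0,0,3,0,1],[0,0,2,0,1],[0,0,1.2,0,1],[0,0,0,0,1]]' >/dev/null
python3 -m crank '[[0,0,0.5,0,1],[0,0,0,0,1]]';python3 g.py pR
```

```text
time: 15.5
eef_pos: [0.4797, -0.0625, 0.0291]
ee_rot: [0.0, 0.007, 1.0, -0.0]
wrist_force: [-0.4, -0.0, -0.4]
gripper_width: 0.018
finger_force: 25.0
t 15.5 p [ 0.4797 -0.0625  0.0291] psi 179.2 tilt [-0.001 -0.    -1.   ] w 0.018 ff 25.0 F [-0.4 -0.  -0.4] q [ 0.16  0.49 -0.1   2.1   0.09  0.56  1.55]
pR now-axes cm [ 0.04 -0.  ] twist 0.2 after-twist cm 0.04 -0.0
```

Clear of the floor by about 1 mm. I'll release, lift, and go back to blue.

```bash

python3 -m crank '[[0,0,0.1,0,3.5],[0,0,0,0,3.5],[0,0,0,0,3.5],[0,0,-3,0,3.5],[0,0,-5,0,3.5]]' >/dev/null
python3 -m crank '[[0,0,-4,0,3.5],[0,0,-4,0,3.5],[-4,-6,-2,0,3.5],[-4,-6,-2,0,3.5],[0,0,0,0,3.5]]' >/dev/null
python3 g.py pB;python3 chk.py c3
```

```text
t 16.75 p [ 0.5469 -0.1694  0.2227] psi 178.8 tilt [-0.004 -0.003 -1.   ] w 0.035 ff 0.0 F [ 0.   1.3 -1.1] q [ 0.3   0.33 -0.06  1.77  0.03  1.04  1.78]
pB now-axes cm [6.97 2.14] twist -0.2 after-twist cm 6.97 2.17
0.05 [327. 244.] [ 484.8 -143.7] [17.9 39.6] 89.6 ztop [0.0542 0.0582 0.0613]
0.05 [293. 244.] [481.  -59.6] [17.7 37. ] 89.3 ztop [0.0519 0.0549 0.0571]
0.062 [339. 175.] [ 655.6 -177.1] [17.8 38.7] 24.5 ztop [0.0684 0.0725 0.0752]
0.062 [297. 177.] [650.2 -72.2] [40.  19.3] 81.0 ztop [0.0677 0.0726 0.075 ]
```

View pics/c3.png

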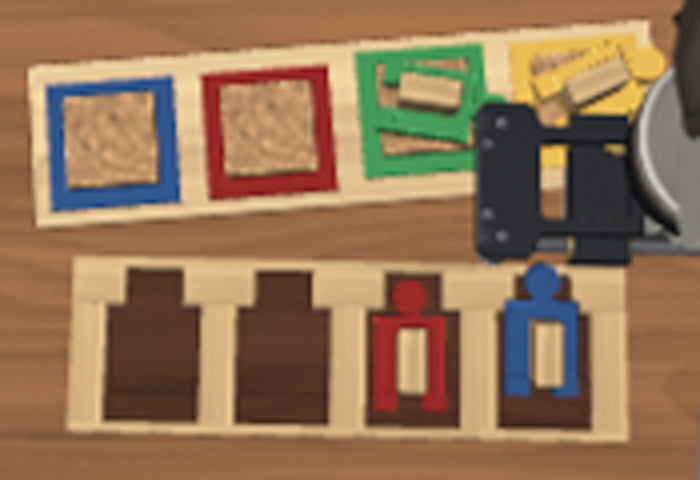

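Red lies flat (bar top at 0.055) in the middle of its pocket at (412,355). Blue at (541,345) has its tab on the rim, so I'll regrasp it and pull it 10 mm nearer.

```bash

python3 -m crank '[[3,1.1,3,0,4],[3,1.1,3,0,4],[0,0,4,0,4],[0,0,3,0,4],[0,0,2,0,4]]' >/dev/null
python3 -m crank '[[0,0,0,0,4]]' >/dev/null;python3 g.py pB
python3 -m crank '[[0,0,2,0,4],[0,0,1.7,0,4],[0,0,0,0,4],[0,0,0,0,1],[0,0,0,0,1]]' >/dev/null
python3 -m crank '[[0,0,0,0,1],[0,0,0,0,1],[0,0,0,0,1]]' >/dev/null;python3 g.py pB
```

```text
t 17.55 p [ 0.4826 -0.1388  0.0694] psi 179.3 tilt [ 0.005  0.002 -1.   ] w 0.0401 ff 0.0 F [-0.4 -0.6 -0.2] q [ 0.28  0.44 -0.07  2.04  0.05  0.67  1.74]
pB now-axes cm [ 0.49 -0.78] twist 0.3 after-twist cm 0.49 -0.78
t 18.55 p [ 0.4855 -0.1412  0.0346] psi 179.1 tilt [-0.001 -0.    -1.   ] w 0.0176 ff 24.9 F [-0.5 -1.8  5.7] q [ 0.28  0.5  -0.06  2.05  0.05  0.59  1.74]
pB now-axes cm [ 0.78 -0.54] twist 0.1 after-twist cm 0.78 -0.54
```

```bash

python3 -m crank '[[0,0,-1.8,0,1],[0.9,-0.55,0,0,1],[0,0,0,0,1],[0,0,1,0,1],[0,0,0.7,0,1]]' >/dev/null
python3 -m crank '[[0,0,0,0,1]]' >/dev/null;python3 g.py pB
python3 -m crank '[[0,0,0.1,0,3.5],[0,0,0,0,3.5],[0,0,0,0,3.5],[0,0,-3,0,3.5],[0,0,-5,0,3.5]]' >/dev/null
python3 -m crank '[[0,0,-4,0,3.5],[0,0,-3,0,6],[0,0,0,0,6]]' >/dev/null
python3 g.py G
```

```text
t 19.3 p [ 0.4758 -0.1458  0.0341] psi 179.2 tilt [ 0.001  0.    -1.   ] w 0.018 ff 25.0 F [-0.1  1.3 -1.6] q [ 0.3   0.49 -0.06  2.07  0.05  0.58  1.75]
pB now-axes cm [-0.18 -0.07] twist 0.2 after-twist cm -0.18 -0.07
t 20.3 p [ 0.4779 -0.1467  0.1868] psi 179.2 tilt [-0.006 -0.002 -1.   ] w 0.0506 ff 0.0 F [0.3 0.8 0.2] q [ 0.31  0.25 -0.08  1.98  0.02  0.91  1.78]
G now-axes cm [-17.05   7.72] twist 97.7 after-twist cm 9.93 15.87
```

```bash

python3 -m crank '[[-4.3,1.93,1,0,6],[-4.3,1.93,1,0,6],[-4.3,1.93,1,0,6],[-4.2,1.93,1,0,6],[0,0,0,9.8,6]]' >/dev/null
python3 -m crank '[[0,0,0,9.8,6],[0,0,0,9.8,6],[0,0,0,9.8,6],[0,0,0,9.8,6],[0,0,0,9.8,6]]' >/dev/null
python3 -m crank '[[0,0,0,9.8,6],[0,0,0,9.8,6],[0,0,0,9.8,6],[0,0,0,9.8,6],[0,0,0,0,6]]' >/dev/null
python3 -m crank '[[0,0,0,0,6]]' >/dev/null
python3 g.py G;python3 chk.py c4
```

```text
t 22.3 p [ 0.6475 -0.0713  0.1432] psi 81.4 tilt [-0.    -0.001 -1.   ] w 0.0601 ff 0.0 F [ 0.3 -0.3 -0.2] q [-0.14  0.57  0.29  1.64 -0.19  0.97  0.06]
G now-axes cm [-0.04  0.21] twist -0.1 after-twist cm -0.04 0.21
```

View pics/c4.png

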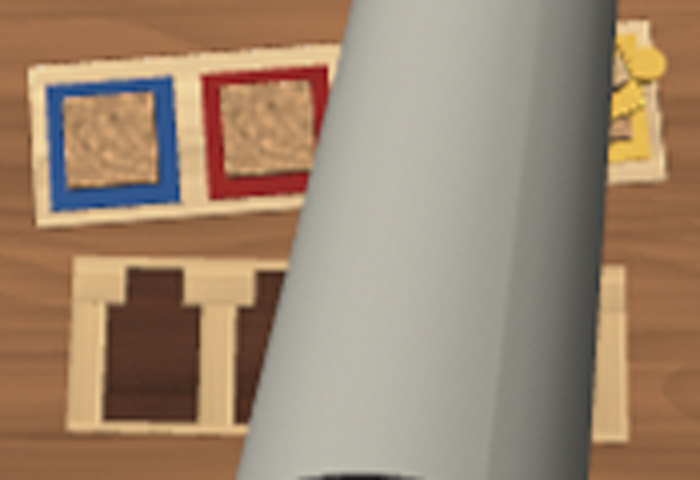

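The arm hides the tray from above, so I'll check blue later. Grasping green now.

```bash

python3 -m crank '[[0,0.2,4,0,6],[0,0,3,0,6],[0,0,1.8,0,6],[0,0,1,0,6],[0,0,0,0,6]]' >/dev/null
python3 -m crank '[[0,0,0,0,6],[0,0,0,0,1],[0,0,0,0,1],[0,0,0,0,1],[0,0,0,0,1]]' >/dev/null
python3 -m crank '[[0,0,0,0,1],[0,0,0,0,1]]' >/dev/null; python3 g.py G pG
```

```text
t 23.85 p [ 0.65   -0.0718  0.0461] psi 81.2 tilt [ 0.  0. -1.] w 0.0179 ff 25.0 F [-0.4  1.1  1.3] q [-0.12  0.69  0.26  1.68 -0.23  0.8   0.09]
G now-axes cm [-0.03 -0.05] twist -0.3 after-twist cm -0.03 -0.05
pG now-axes cm [  6.62 -18.14] twist -97.8 after-twist cm 17.06 9.03
```

```bash

python3 -m crank '[[0,0,-3,0,1],[0,0,-3,0,1],[0,0,-3,0,1],[1.65,-4.53,0,0,1],[1.65,-4.53,0,0,1]]' >/dev/null
python3 -m crank '[[1.65,-4.53,0,0,1],[1.65,-4.53,0,0,1],[0,0,0,-9.8,1],[0,0,0,-9.8,1],[0,0,0,-9.8,1]]' >/dev/null
python3 -m crank '[[0,0,0,-9.8,1],[0,0,0,-9.8,1],[0,0,0,-9.8,1],[0,0,0,-9.8,1],[0,0,0,-9.8,1]]' >/dev/null
python3 -m crank '[[0,0,0,-9.8,1],[0,0,0,-9.8,1],[0,0,0,0,1],[0,0,0,0,1]]' >/dev/null;python3 g.py pG;python3 chk.py c5
```

```text
t 26.23 p [0.481  0.0212 0.1361] psi 179.0 tilt [ 0.  0. -1.] w 0.0171 ff 25.0 F [-0.4  0.  -1.1] q [-0.08  0.29 -0.03  2.06  0.01  0.79  1.44]
pG now-axes cm [0.   0.03] twist -0.0 after-twist cm 0.0 0.03
0.05 [326. 243.] [ 483.6 -142.8] [15.9 37.5] 88.9 ztop [0.052  0.0547 0.057 ]
0.062 [339. 174.] [ 656.  -177.2] [18.2 40.3] 23.9 ztop [0.0683 0.0725 0.0749]
```

```bash

python3 -m crank '[[0,0,4,0,1],[0,0,3,0,1],[0,0,2,0,1],[0,0,1.2,0,1],[0,0,0,0,1]]' >/dev/null
python3 -m crank '[[0,0,0.5,0,1],[0,0,0,0,1]]'>/dev/null;python3 g.py pG
python3 -m crank '[[0,0,0.1,0,3.5],[0,0,0,0,3.5],[0,0,0,0,3.5],[0,0,-3,0,3.5],[0,0,-5,0,3.5]]' >/dev/null
python3 -m crank '[[0,0,-4,0,3.5],[0,0,-1,0,6],[0,0,0,0,6]]' >/dev/null
python3 g.py Y
```

```text
t 27.15 p [0.4815 0.0213 0.0295] psi 179.2 tilt [-0.001  0.    -1.   ] w 0.0179 ff 25.0 F [-0.2  0.5 -1.2] q [-0.08  0.48 -0.02  2.11  0.02  0.55  1.44]
pG now-axes cm [0.05 0.02] twist 0.2 after-twist cm 0.05 0.02
t 28.15 p [0.4813 0.0213 0.1584] psi 179.2 tilt [-0.001  0.    -1.   ] w 0.0505 ff 0.0 F [ 0.4 -0.2 -0.4] q [-0.07  0.26 -0.03  2.04  0.01  0.84  1.45]
Y now-axes cm [-17.71 -19.57] twist 64.7 after-twist cm -25.27 7.63
```

```bash

python3 -m crank '[[-3.54,-3.92,0,0,6],[-3.54,-3.92,0,0,6],[-3.54,-3.92,0,0,6],[-3.54,-3.92,0,0,6],[-3.54,-3.92,0,0,6]]' >/dev/null
python3 -m crank '[[0,0,0,9.2,6],[0,0,0,9.2,6],[0,0,0,9.2,6],[0,0,0,9.2,6],[0,0,0,9.2,6]]' >/dev/null
python3 -m crank '[[0,0,1.3,9.2,6],[0,0,0,9.2,6],[0,0,0,0,6],[0,0,0,0,6]]' >/dev/null
python3 g.py Y;python3 chk.py c6
```

```text
t 29.9 p [ 0.6546 -0.1771  0.1438] psi 115.0 tilt [ 0.001 -0.002 -1.   ] w 0.0599 ff 0.0 F [-0.  -0.2 -1.1] q [ 0.02  0.61  0.3   1.56 -0.2   1.    0.81]
Y now-axes cm [-0.03  0.08] twist 0.5 after-twist cm -0.03 0.08
0.05 [259. 243.] [485.1  23.6] [15.  39.8] 90.0 ztop [0.0523 0.0544 0.0569]
0.05 [292. 245.] [481.1 -59.6] [17.7 37.3] 88.9 ztop [0.052  0.0546 0.0569]
0.062 [334. 176.] [ 652.  -169.1] [18.2 20.9] 20.7 ztop [0.0685 0.0713 0.0747]
```

View pics/c6.png

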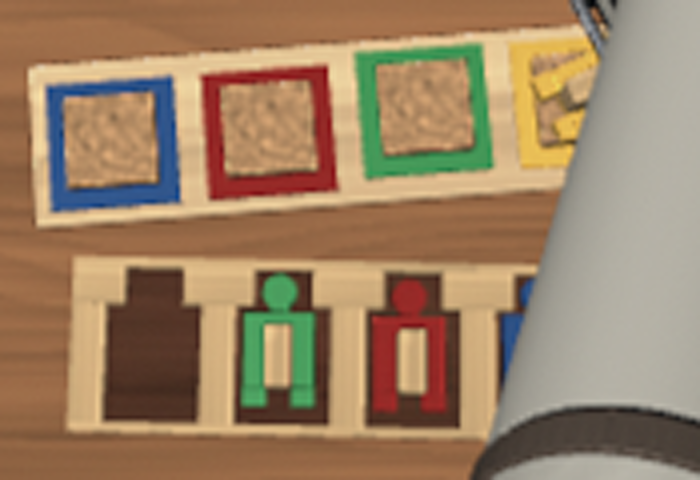

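Green is flat in its pocket at (278,350). Grasping yellow now.

```bash

python3 -m crank '[[0,0.1,4,0.5,6],[0,0,3,0,6],[0,0,1.8,0,6],[0,0,1,0,6],[0,0,0,0,6]]' >/dev/null
python3 -m crank '[[0,0,0,0,6],[0,0,0,0,1],[0,0,0,0,1],[0,0,0,0,1],[0,0,0,0,1]]' >/dev/null
python3 -m crank '[[0,0,0,0,1],[0,0,0,0,1]]' >/dev/null; python3 g.py Y pY
```

```text
t 31.45 p [ 0.6561 -0.1768  0.0471] psi 114.3 tilt [ 0. -0. -1.] w 0.0179 ff 25.0 F [-0.3  1.2 -0. ] q [ 0.04  0.73  0.27  1.6  -0.24  0.84  0.83]
Y now-axes cm [ 0.01 -0.06] twist -0.2 after-twist cm 0.01 -0.06
pY now-axes cm [32.86 -4.2 ] twist -64.7 after-twist cm 17.83 27.93
```

```bash

python3 -m crank '[[0,0,-3,0,1],[0,0,-3,0,1],[0,0,-3,0,1],[5.48,-0.7,0,0,1],[5.48,-0.7,0,0,1]]' >/dev/null
python3 -m crank '[[5.48,-0.7,0,0,1],[5.48,-0.7,0,0,1],[5.48,-0.7,0,0,1],[5.48,-0.7,0,0,1],[0,0,0,-9.3,1]]' >/dev/null
python3 -m crank '[[0,0,0,-9.2,1],[0,0,0,-9.2,1],[0,0,0,-9.2,1],[0,0,0,-9.2,1],[0,0,0,-9.2,1]]' >/dev/null
python3 -m crank '[[0,0,0,-9.2,1],[0,0,0,0,1],[0,0,0,0,1]]' >/dev/null;python3 g.py pY;python3 chk.py c7
```

```text
t 33.7 p [0.4827 0.1055 0.1371] psi 178.6 tilt [ 0.  0. -1.] w 0.0178 ff 25.0 F [ 0.5  0.4 -0.7] q [-0.31  0.31  0.05  2.03 -0.02  0.8   1.29]
pY now-axes cm [ 0. -0.] twist -0.4 after-twist cm 0.0 -0.0
0.05 [293. 245.] [481.3 -59.7] [17.6 37.4] 89.2 ztop [0.0517 0.0547 0.0574]
0.05 [326. 244.] [ 483.7 -142.7] [15.5 38. ] 87.5 ztop [0.0521 0.0547 0.0577]
```

View pics/c7.png

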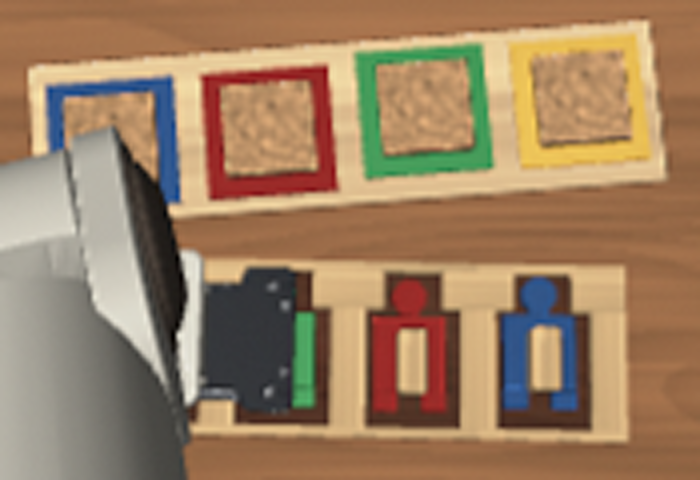

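Blue now sits flat within its pocket at (540,350), tab in the recess. Lowering yellow.

```bash

python3 -m crank '[[0,0,4,-0.4,1],[0,0,3,0,1],[0,0,2,0,1],[0,0,1.2,0,1],[0,0,0,0,1]]' >/dev/null
python3 -m crank '[[0,0,0.4,0,1],[0,0,0,0,1]]'>/dev/null;python3 g.py pY
python3 -m crank '[[0,0,0.1,0,3.5],[0,0,0,0,3.5],[0,0,0,0,3.5],[0,0,-3,0,3.5],[0,0,-5,0,3.5]]' >/dev/null
python3 -m crank '[[0,0,-5,0,3.5],[0,5,-2,0,3.5],[0,6,0,0,3.5],[0,6,0,0,3.5],[0,6,0,0,3.5]]' >/dev/null
python3 -m crank '[[0,0,0,0,3.5],[0,0,0,0,3.5]]'>/dev/null
python3 g.py pY;python3 chk.py c8
```

```text
t 34.62 p [0.4832 0.1058 0.0316] psi 179.2 tilt [-0.001  0.    -1.   ] w 0.0178 ff 25.0 F [-0.5  0.1 -0.6] q [-0.3   0.49  0.03  2.08 -0.03  0.57  1.31]
pY now-axes cm [ 0.05 -0.03] twist 0.2 after-twist cm 0.04 -0.03
t 36.12 p [0.4858 0.3349 0.1797] psi 179.2 tilt [ 0.001 -0.001 -1.   ] w 0.035 ff 0.0 F [ 0.6 -0.6  0.3] q [-0.62  0.41 -0.04  1.76  0.02  0.97  0.89]
pY now-axes cm [-1.000e-02 -2.294e+01] twist 0.2 after-twist cm -0.09 -22.94
0.05 [225. 242.] [486.4 108.1] [15.4 37.5] 90.0 ztop [0.0525 0.055  0.0579]
0.05 [259. 243.] [485.   23.6] [15.  39.8] 90.0 ztop [0.0525 0.0548 0.0576]
0.05 [293. 244.] [481.2 -59.7] [17.6 37.2] 89.1 ztop [0.0513 0.0544 0.0575]
0.05 [326. 244.] [ 483.7 -142.5] [16.1 38. ] 87.8 ztop [0.0526 0.0549 0.0577]
```

View pics/c8.png

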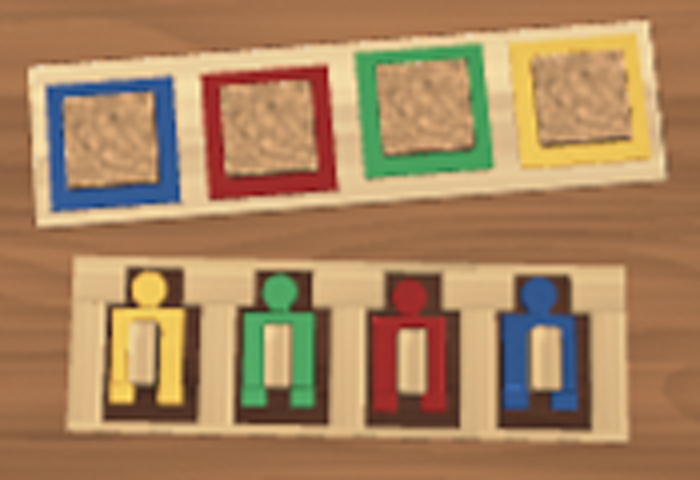

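All four pieces lie flat (bar tops at 0.055), in the order yellow, green, red, blue from the left, with the tabs in their recesses. Handing in.

```bash
python3 -c "from cell import env;print(env.sign_off())"
```

```text
the job is handed in; nothing more can be done
None
```

The job is handed in after about 36 s of robot time: all four pieces lie flat in the tray in reverse order (yellow, green, red, blue from the left), tabs in their recesses; blue needed a second placing, and the arm never went near the jar, brush or sanding block.

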